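Card and jar into the third gap of the preserve rack

TASK

The green-lidded preserve gets the third gap from the left in the preserve rack, counting every gap. No preserve may stand out without its card, so first push the green card along the rail with a fingertip, past the first and second gaps, until it is centred over the third; then push the green-lidded jar over the worktop into that gap until it is fully home against the backboard. Only push: never pinch, lift or tip the jar, push gently, and leave the red-lidded jars and the two mills as they stand.

Things in the scene. Friction and masses are not known exactly. Their poses are not given: they have to be found in the camera images.
- rack: fixed preserve rack; origin on the worktop, mid-rack; x from its open front to the backboard, y to the left seen from the robot. Seven upright steel dividers at y = +210, +140, +70, 0, -70, -140, -210 mm (4 mm thick, 5.6 mm at the nose, 28 mm high, from x = +35 to -48 mm) make six gaps 66 mm wide, centred at y = +175, +105, +35, -35, -105, -175 mm, first = leftmost. No floor: jars slide on the worktop
- backboard (a point): middle of the top edge of the front face of the rack's wooden backboard: rack x = +35, y = 0, z = 60 mm. The backboard is 436 mm long, 14 mm thick, 60 mm high; it closes the gaps at the far end
- rail_left (a point): left end of the card rail, on its axis: rack x = +42, y = +212, z = 100 mm. The rail, a steel bar of 8 mm diameter, runs straight from here along the rack's -y to y = -212 mm, above the backboard, on two end posts. Over the fifth and sixth gaps stand two fixed red card holders like the green one
- green_card (a joint): travel (m) of the green card holder along the rail towards the right (the rack's -y), 0 when it is centred over the first gap (rack y = +175 mm); its centre is at rack y = 175 mm minus the travel. Range 0 to 0.235; it slides with about 1.2 N of friction, has no notches and stays where it is left
- card_edge (a point): middle of the left edge of the green card holder, 30 mm above the rail axis. The holder is 40 mm wide along the rail: its centre lies 20 mm to the right of this point. A black shoe (16 mm thick in x, 9 mm under to 11 mm over the rail axis) carries a 7 mm thick card up to 55 mm over the rail axis. A fingertip lowered on its left, just above the rail, can push it right
- green_jar: loose glass jar with a green lid and pink contents, the only green-lidded one, in front of the rack. Upright round jar of 58 mm diameter and 75 mm height, about 0.3 kg; origin at the centre of its underside. Fully home, its centre is 29 mm in front of the backboard's face (rack x = +6 mm)
- red_jar_a: red-lidded jar, 57 mm diameter and 75 mm high, loose, in the fifth or sixth gap; origin at the centre of its underside; leave it
- red_jar_b: red-lidded jar, 58 mm diameter and 75 mm high, loose, in the fifth or sixth gap; origin at the centre of its underside; leave it
- pepper_mill: turned brown wooden mill, 52 mm diameter and 160 mm high, loose, standing at the right; origin at the centre of its underside; leave it
- salt_mill: turned brown wooden mill, 52 mm diameter and 140 mm high, loose, standing at the right; origin at the centre of its underside; leave it
Not all that is in view belongs to the job. Leave any purple or yellow look-alike of the green_jar alone.

How it is judged:
By the outcome, as a careful person would: the job done as asked, in the order asked, and still so for the second after the job is handed in, with the robot touching nothing.
It also fails if it takes over 72 s, if anything falls off the work surface, if the arm or the gripper's body presses on something with over 40 N, if the wrist force passes 120 N, or if a joint passes its speed limit or range.

ROBOT

A 6-joint arm with a two-finger parallel gripper is mounted at the origin on a cart in front of the work surface, level with it; the furniture and walls round the work are solid. World frame = base frame: x ahead of the robot, y to its left, z up, the work surface at z = 0. Lengths are in mm, angles in rad, forces in N, time in s.
With the tool pointing down it reaches from about 375 to 750 mm from the base axis. Payload 9 kg.
Tool frame: the origin (TCP) lies midway between the tips of the shut fingers; the grasp point (between the pads) lies 19 mm behind it (hold_point_z is the distance from the TCP to the grasp point, in mm); x points along the fingers, z is the direction in which the jaws open and shut, and the axes are right-handed (so a half turn about x gives the same grasp; the last joint's range is limited). The gripper opens to 85 mm and grips with 20 to 120 N. Pads are 22 mm wide; open, the fingers measure 114 mm over their backs; the gripper's body (76 mm by 85 mm) begins 54 mm behind the grasp point. The pads swing forward as they close: fully open they stand 13 mm farther back than shut.
Start: joints at [-0.218, 0.104, 0.097, 1.564, 0, 1.353], TCP at [600.031, 0.003, 231.331] pointing down, gripper open.
Joint ranges: [-2.99, 2.99], [-0.84, 1.86], [-1.1, 1.16], [-1.84, 2.11], [-1.51, 1.56], [-3.14, 3.14]. Speed limits (rad/s): [2.22, 2.22, 2.57, 3.14, 3.14, 3.14].

INTERFACE

Orientations are given as a rotation vector (axis times angle).
In Python, from cell import observe, get_image, hand_in, hold_point_z gives the robot as it stands.
- The arm moves only by the tool play_rows, never from a script. Its argument "series" is a list that holds one entry, the list of rows, each a list of 7 numbers: the shift along the tool's x, y, z in m, then the turn, a rotation vector about the tool's x, y, z in degrees, then the opening, from 0 (shut) to 1 (fully open). A call has 1 to 8 rows; each row is the pose to reach, as a shift and turn from the pose commanded when the call began, along the tool's axes at that moment; what a row does not reach only later rows make up. A row lasts 1/8 s, in which the tool goes at most 62.5 mm and 10.7 degrees, less where a joint would pass 70% of its speed; a pose out of reach is approached as far as the arm can. A call with a gripper value outside its range is refused whole. The fingers move at their own pace and stop on an object; "force" is the grip in N (left out, the last holds). Time passes only in rows, so rows that repeat a pose let the fingers close. It gives the time, the measured TCP pose, the force and the opening at its end, in the units of the state.
- observe(): the state, without advancing time (a new reading comes with each control period).
- get_image(name): name is "scene" or "side" or "wrist"; returns a dict with "frame" (400x640x3 uint8, blue, green, red), "mtx" (3x3 intrinsics, pixels), "R" (3x3) and "t" (3): a world point X has camera coordinates R X + t; the wrist camera has in their place "tool_from_camera" (4x4, takes a point from camera to tool coordinates, whose origin is the TCP and whose axes are the tool frame's). Camera axes: x right, y down, z forward; pixel columns grow to the right and rows downward; lengths in mm; the calibration is good to about 2 mm. The wrist camera is an equidistant fisheye: a pixel r from the principal point sees the ray r / f radians off the axis. A picture is of the moment at which its call begins: read the wrist's pose just before it. There is no depth.
- hand_in(): hands the job in, once; it reports no verdict.
The state is a dict: "time_s": time; "q": joint angles; "qd": joint speeds; "effort": joint torques, N m; "tcp_pos": TCP position; "eef_rot": TCP orientation; "contact_force": force on the tool from outside, world axes, zero at the start; "moment": the same for the moment, N m; "grip_width": opening from 0.0 (shut) to 1.0 (fully open).
Only numpy, scipy, OpenCV 4.12 (cv2) and the standard library are available. Lean on these libraries where they do the work, as an engineer would, in place of code of your own. Each camera call takes 0.05 s, during which the arm holds its last target. There are 200 camera calls.

## Working session

There is one attempt and no reset: what is moved stays moved. The work goes in short steps, Python scripts to look and compute and a tool call to move; the robot and the scene stay as the last step left them, time stands still between calls to the robot, and variables do not carry over. Pictures are saved under pics/ and viewed, about 8 in all and at most 12, crops included, and the job is handed in when it is done.

Besides the shell and the picture viewer there is one more tool, called as a command line: name --argument value ..., lists and objects as JSON in quotes. play_rows: Moves the arm, as the interface text tells. Its arguments: {"type":"object","properties":{"series":{"type":"array"},"force":{"type":"number"}},"required":["series"]}

```bash
mkdir -p pics; ls
python3 - <<'E'
from cell import observe,get_image,hold_point_z
import cv2,numpy as np
s=observe();print({k:np.round(v,3).tolist() for k,v in s.items()},hold_point_z)
for n in("scene","side"):
    d=get_image(n);cv2.imwrite(f"pics/{n}0.png",d["frame"]);print(n,np.round(d["mtx"],1).tolist(),np.round(d["R"],3).tolist(),np.round(d["t"],1).tolist())
E
```

```text
pics
{'time_s': 0.0, 'q': [-0.218, 0.105, 0.096, 1.564, -0.0, 1.353], 'qd': [-0.002, -0.002, 0.001, 0.001, -0.001, 0.002], 'effort': [0.001, -55.693, 50.364, 0.017, -0.0, -0.0], 'tcp_pos': [599.671, 0.089, 230.525], 'eef_rot': [0.0, 1.572, 0.0], 'contact_force': [0.287, -1.049, 0.333], 'moment': [-0.009, 0.023, 0.005], 'grip_width': 0.998} 18.700000000000003
scene [[415.6, 0.0, 320.9], [0.0, 415.6, 201.2], [0.0, 0.0, 1.0]] [[0.587, -0.81, 0.015], [-0.601, -0.448, -0.662], [0.543, 0.38, -0.749]] [-334.8, 354.4, 950.8]
side [[408.1, 0.0, 319.0], [0.0, 408.1, 197.7], [0.0, 0.0, 1.0]] [[0.999, -0.028, -0.021], [-0.032, -0.5, -0.865], [0.014, 0.865, -0.501]] [-491.8, 104.1, 1297.3]
```

View pics/scene0.png

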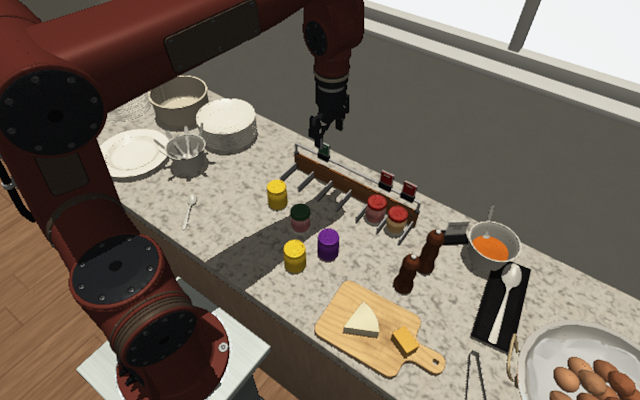

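View pics/side0.png

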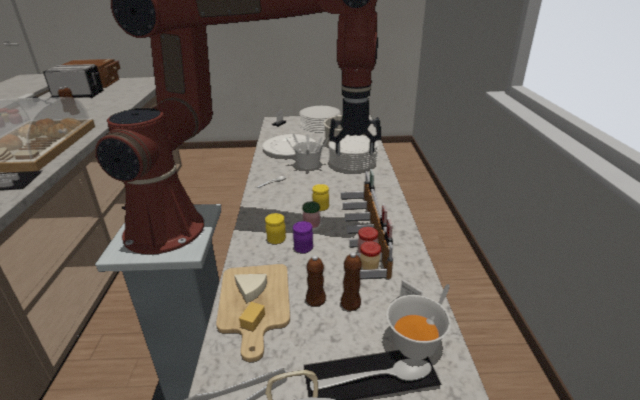

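The scene shows the green jar at (300,216), the rack from (297,155) to (415,215), the green card near (323,152), yellow jars at (277,195) and (294,256), and the purple jar at (328,245). I'll enlarge these and look through the wrist camera.

Run:
```python
from cell import observe,get_image
import cv2,numpy as np
w=get_image("wrist");cv2.imwrite("pics/wrist0.png",w["frame"]);print(np.round(w["mtx"],1).tolist(),np.round(w["tool_from_camera"],3).tolist())
f=cv2.imread("pics/scene0.png")[135:285,260:435]
cv2.imwrite("pics/crop0.png",cv2.resize(f,None,fx=4,fy=4,interpolation=cv2.INTER_CUBIC))
```

```text
[[309.7, 0.0, 317.0], [0.0, 309.7, 198.3], [0.0, 0.0, 1.0]] [[-0.0, -0.269, 0.963, -142.676], [-0.001, -0.963, -0.269, 68.787], [1.0, -0.001, 0.0, -1.284], [0.0, 0.0, 0.0, 1.0]]
```

View pics/crop0.png

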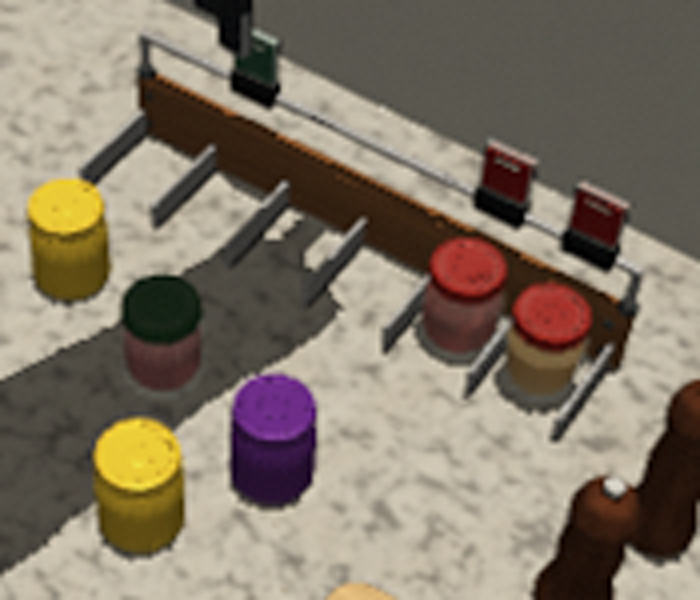

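View pics/wrist0.png

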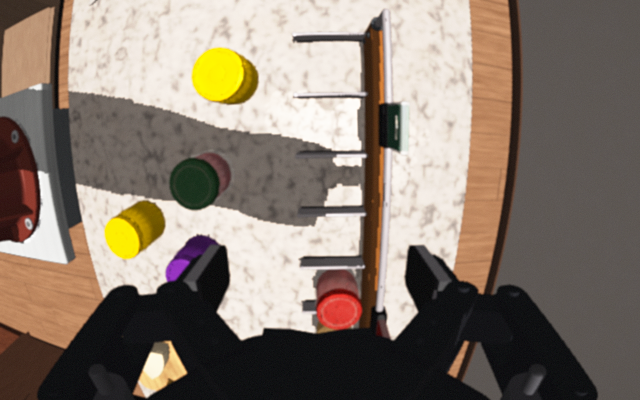

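The wrist view shows the green lid at (194,183), the yellow jar at (221,75), the other yellow at (130,235), purple at (185,262), the divider noses at x≈300, the rail from (386,13) to (380,310), and the green card at (395,127).

```bash
cat > h.py <<'E'
import numpy as np,cv2
from scipy.spatial.transform import Rotation as Ro
def ray(d,uv,pose=None):
    K=np.array(d["mtx"])
    if pose is None:
        R=np.array(d["R"]);t=np.array(d["t"]).ravel()
        return -R.T@t, R.T@np.array([(uv[0]-K[0,2])/K[0,0],(uv[1]-K[1,2])/K[1,1],1])
    a=(np.array(uv)-K[:2,2])/K[0,0];th=np.hypot(*a)
    v=np.array([*(a/max(th,1e-9)*np.sin(th)),np.cos(th)])
    T=np.array(d["tool_from_camera"]);R=Ro.from_rotvec(pose["eef_rot"]).as_matrix()
    return R@T[:3,3]+np.array(pose["tcp_pos"]), R@T[:3,:3]@v
def hit(o,v,z): return (o+v*(z-o[2])/v[2])[:2].round(1)
E
python3 - <<'E'
from h import *
from cell import *
p=observe();w=get_image("wrist");s=get_image("scene");sd=get_image("side")
f=lambda n,uv,z:print("W",n,hit(*ray(w,uv,p),z))
for n,uv,z in [("green",(194,183),75),("yel1",(221,75),75),("yel2",(130,235),75),("purp",(180,270),75),("redA",(339,310),75),("railL",(386,13),104),("railR",(380,310),104),("bbL",(375,25),60),("bbR",(372,250),60),("div1",(295,37),28),("div2",(295,95),28),("div3",(301,153),28),("div4",(302,211),28),("div5",(303,262),28),("div1root",(365,37),28),("div4root",(364,211),28),("cardtopL",(403,105),155),("cardtopR",(400,151),155),("shoeL",(388,104),111),("shoeR",(385,150),111)]: f(n,uv,z)
g=lambda n,c,z:print("S",n,hit(*ray(s,(260+c[0]/4,135+c[1]/4),),z))
for n,c,z in [("green",(161,309),75),("yel1",(66,207),75),("yel2",(138,455),75),("purp",(274,408),75),("redA",(468,267),75),("redB",(552,315),75),("railL",(147,40),100),("railR",(636,272),100),("bbL",(143,75),60),("bbR",(626,328),60),("div1",(86,170),28),("div7",(560,425),28),("div4",(312,292),28),("shoeLbot",(234,88),91),("shoeRbot",(276,103),91),("mill",(612,490),140),("mill2",(690,400),160)]: g(n,c,z)
# refine green lid by mask in wrist
im=w["frame"].astype(int);m=((im.max(2)<75)&(im[...,1]>im[...,2]+12)).astype(np.uint8)
n,_,st,c=cv2.connectedComponentsWithStats(m)
for i in range(1,n):
    if st[i,4]>80: print(st[i],c[i].round(1))
# red mask in scene etc not needed
E
```

```text
W green [470.1   2.1]
W yel1 [504.7 110.5]
W yel2 [374.8 -59.9]
W purp [ 437.2 -101.9]
W redA [ 624.  -150.4]
W railL [659.2 162.7]
W railR [ 665.9 -130.9]
W bbL [657.2 163.5]
W bbR [660.2 -79.1]
W div1 [574.2 156.8]
W div2 [574.2  90.2]
W div3 [580.4  25.1]
W div4 [580.7 -43.1]
W div5 [ 580.8 -110.2]
W div1root [651.7 157.9]
W div4root [653.8 -43.2]
W cardtopL [659.8  76.8]
W cardtopR [658.6  43.4]
W shoeL [658.7  78.6]
W shoeR [657.1  38.8]
S green [461.8  -7.3]
S yel1 [496.9 107. ]
S yel2 [357.  -70.1]
S purp [ 439.2 -118.4]
S redA [ 621.4 -157.2]
S redB [ 618.  -226.3]
S railL [654.1 155. ]
S railR [ 665.6 -261. ]
S bbL [654.7 161. ]
S bbR [ 650.9 -269.3]
S div1 [569.  151.2]
S div7 [ 573.5 -265.4]
S div4 [571. -61.]
S shoeLbot [658.3  74.4]
S shoeRbot [663.9  39.1]
S mill [ 467.9 -337.8]
S mill2 [ 538.9 -348.7]
[388 106  12  44 331] [392.4 126.4]
[ 170  159   49   50 1741] [194.4 183.7]
```

play_rows --series '[[[0,0.035,0.02,0,0,0,0],[0,0.07,0.04,0,0,0,0],[0,0.11,0.06,0,0,0,0],[0,0.11,0.06,0,0,0,0],[0,0.11,0.06,0,0,0,0],[0.03,0.11,0.06,0,0,0,0],[0.05,0.11,0.06,0,0,0,0],[0.05,0.11,0.06,0,0,0,0]]]' --force 40

```text
time_s: 1.3
tcp_pos: [658.8, 109.0, 179.9]
eef_rot: [0.001, 1.574, -0.001]
contact_force: [-0.2, -0.5, -0.2]
grip_width: -0.001
```

Run:
```python
from h import *
from cell import *
import pickle
p=observe();w=get_image("wrist");s=get_image("scene");pickle.dump((p,w,s),open("a1.pkl","wb"))
print(p["tcp_pos"],p["contact_force"])
cv2.imwrite("pics/w1.png",np.hstack([w["frame"],cv2.resize(s["frame"][100:250,270:430],(427,400))])[:, :1067])
im=np.hstack([cv2.resize(w["frame"],None,fx=1,fy=1)]);
c=cv2.resize(s["frame"][125:245,280:440],(267,200),interpolation=cv2.INTER_CUBIC)
o=np.zeros((600,640,3),np.uint8);o[:400]=im;o[400:,:267]=c;cv2.imwrite("pics/w1.png",o)
```

```text
[658.81766058 108.96648211 179.86971428] [-0.15865241 -0.52882922 -0.22706663]
```

View pics/w1.png

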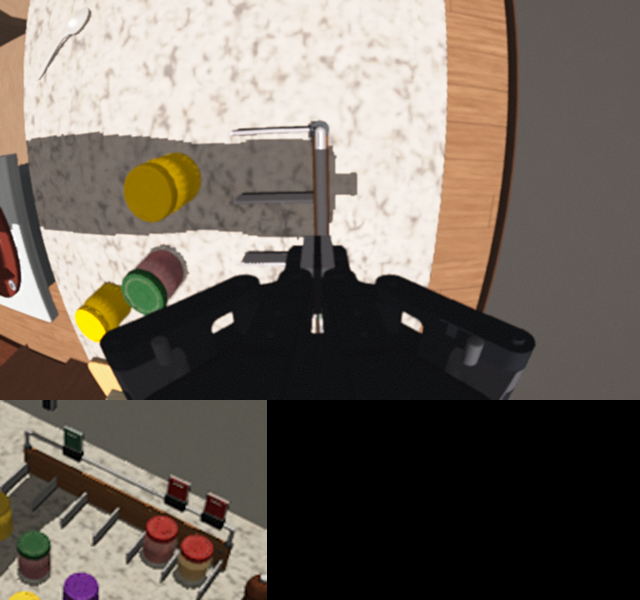

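Run:
```python
from h import *
import pickle
p,w,s=pickle.load(open("a1.pkl","rb"))
for n,uv,z in [("railLend",(320,123),100),("railmid",(320,190),104),("d1nose",(233,131),28),("d1root",(308,128),28),("d2nose",(238,197),28),("d2root",(313,195),28),("d3nose",(244,258),28),("green",(147,293),75),("yel1",(148,196),75)]: print(n,hit(*ray(w,uv,p),z))
R,t,K=np.array(s["R"]),np.array(s["t"]).ravel(),np.array(s["mtx"])
for X in [(658.8,109,180),(660,160,100),(660,-264,100)]:
    c=K@(R@np.array(X)+t);print(X,c[:2]/c[2])
f=s["frame"][125:245,280:440].astype(int)
m=((f[...,1]>f[...,2]+12)&(f[...,1]>f[...,0]+4)).astype(np.uint8)
n,_,st,c=cv2.connectedComponentsWithStats(m)
for i in range(1,n):
    if st[i,4]>15: print(st[i]+[280,125,0,0,0],c[i]+[280,125], [hit(*ray(s,c[i]+[280,125]),z) for z in(75,133)])
```

```text
railLend [659.6 171.2]
railmid [659.6 122.9]
d1nose [575.9 163.2]
d1root [648.8 164.4]
d2nose [577.4  96.9]
d2root [653.2  98.8]
d3nose [578.2  28.6]
green [475.7   3.9]
yel1 [501.3 111. ]
(658.8, 109, 180) [309.34359415 129.49558267]
(660, 160, 100) [296.65596932 143.36472288]
(660, -264, 100) [419.03585916 204.73188451]
[319 143   9  13  63] [323.15873016 149.49206349] [array([709.6,  93.4]), array([655.6,  55.9])]
[290 203  20  17 268] [299.62686567 211.23880597] [array([463.7,  -3.7]), array([426. , -34.8])]
```

play_rows --series '[[[0.03,0,0.002,0,0,0,0],[0.055,0,0.002,0,0,0,0],[0.07,0,0.002,0,0,0,0],[0.07,-0.008,0.002,0,0,0,0],[0.07,-0.018,0.002,0,0,0,0],[0.07,-0.026,0.002,0,0,0,0],[0.07,-0.034,0.002,0,0,0,0],[0.07,-0.04,0.002,0,0,0,0]]]'

```text
time_s: 2.4
tcp_pos: [662.3, 69.4, 111.7]
eef_rot: [0.0, 1.57, -0.0]
contact_force: [0.2, 0.9, 0.3]
grip_width: -0.0
```

play_rows --series '[[[0,-0.006,0,0,0,0,0],[0,-0.012,0,0,0,0,0],[0,-0.018,0,0,0,0,0],[0,-0.024,0,0,0,0,0],[0,-0.028,0,0,0,0,0],[0,-0.032,0,0,0,0,0],[0,-0.034,0,0,0,0,0],[0,-0.034,0,0,0,0,0]]]'

```text
time_s: 3.4
tcp_pos: [661.9, 35.8, 111.3]
eef_rot: [-0.0, 1.571, -0.0]
contact_force: [-1.1, -0.7, 0.0]
grip_width: -0.002
```

Run:
```python
from h import *
from cell import *
import pickle
p=observe();w=get_image("wrist");s=get_image("scene");pickle.dump((p,w,s),open("a2.pkl","wb"))
print(p["tcp_pos"],p["contact_force"])
o=np.zeros((600,640,3),np.uint8);o[:360]=w["frame"][40:];o[360:,:320]=cv2.resize(s["frame"][125:245,280:440],(320,240),interpolation=cv2.INTER_CUBIC);cv2.imwrite("pics/w2.png",o)
```

```text
[661.94442475  35.77955026 111.27684502] [-1.1103783  -0.67344141  0.00730135]
```

View pics/w2.png

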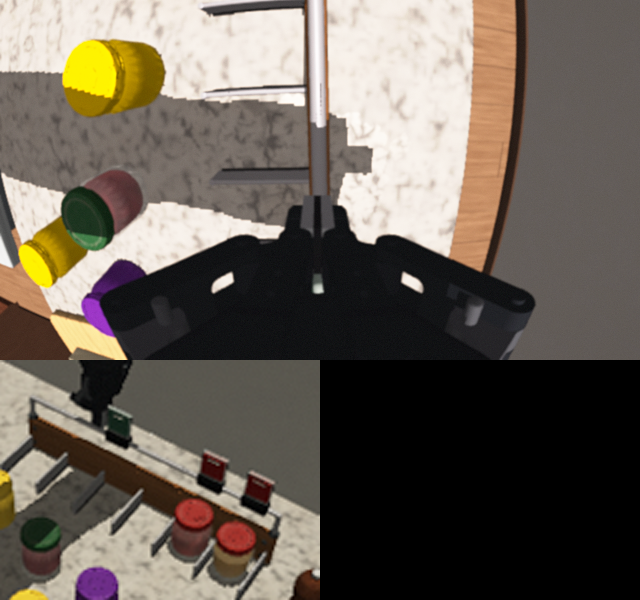

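```bash
cat > card.py <<'E'
from h import *
def cards(s,x=663):
    f=s["frame"].astype(int)[130:230,285:430]; b,g,r=f[...,0],f[...,1],f[...,2]
    out=[]
    for name,m in(("g",(g>r+10)&(g>b)),("r",(r>g+35)&(r<160)&(abs(g-b)<25))):
        n,_,st,c=cv2.connectedComponentsWithStats(m.astype(np.uint8))
        for i in range(1,n):
            if st[i,4]>30:
                uv=c[i]+[285,130];o,v=ray(s,uv)
                k=(x-o[0])/v[0];P=o+k*v
                out.append((name,st[i,4],uv.round(1),P.round(1)))
    return out
E
python3 - <<'E'
from card import *
import pickle
for fn in("a1.pkl","a2.pkl"):
    p,w,s=pickle.load(open(fn,"rb"))
    for c in cards(s): print(*c)
for n,uv,z in [("railmid",(318,130),104),("d1nose",(205,48),28),("d2nose",(207,133),28),("d3nose",(214,218),28),("d3root",(310,218),28),("d3bottomnose",(214,221),0)]: print(n,hit(*ray(w,uv,p),z))
E
```

```text
g 74 [323.2 149.1] [663.   61.  126.8]
g 271 [299.6 211.2] [ 663.   160.6 -231.5]
r 84 [386.  178.5] [ 663.  -153.6  132.5]
r 91 [408.6 189.2] [ 663.  -223.9  133.7]
r 178 [376.7 204.9] [ 663.  -139.8   10.9]
r 131 [397.8 214.5] [ 663.  -211.1   17.2]
g 78 [338.8 156.4] [663.    4.6 128.2]
g 237 [300.4 211.5] [ 663.   157.2 -230.8]
r 84 [386.  178.5] [ 663.  -153.6  132.5]
r 90 [408.7 189.4] [ 663.  -224.1  133.2]
r 178 [376.9 204.8] [ 663.  -140.4   11.7]
r 133 [398.  214.3] [ 663.  -211.3   18.1]
railmid [661.2  96.8]
d1nose [576.9 158.5]
d2nose [577.5  92.8]
d3nose [578.   25.1]
d3root [655.3  25.6]
d3bottomnose [567.4  12.3]
```

play_rows --series '[[[0,-0.004,0,0,0,0,0],[0,-0.009,0,0,0,0,0],[0,-0.013,0,0,0,0,0],[0,-0.016,0,0,0,0,0],[0,-0.018,0,0,0,0,0],[0,-0.018,0,0,0,0,0],[0,-0.018,0,0,0,0,0]]]'

```text
time_s: 4.38
tcp_pos: [662.0, 17.9, 111.3]
eef_rot: [-0.0, 1.571, -0.0]
contact_force: [0.4, 0.6, -0.5]
grip_width: -0.002
```

play_rows --series '[[[0,0.015,0,0,0,0,0],[-0.03,0.02,0,0,0,0,0],[-0.07,0.04,0,0,0,0,0],[-0.1,0.09,-0.04,0,0,0,0],[-0.1,0.12,-0.08,0,0,0,0],[-0.1,0.12,-0.12,0,0,0,0],[-0.1,0.1,-0.15,0,0,0,0],[-0.1,0.1,-0.15,0,0,0,0]]]'

```text
time_s: 5.38
tcp_pos: [510.5, 118.5, 211.7]
eef_rot: [-0.0, 1.57, 0.0]
contact_force: [-0.0, 0.7, 0.6]
grip_width: -0.001
```

Run:
```python
from card import *
from cell import *
import pickle
p=observe();w=get_image("wrist");s=get_image("scene");pickle.dump((p,w,s),open("a3.pkl","wb"))
print(p["tcp_pos"],p["contact_force"])
for c in cards(s): print(*c)
o=np.zeros((600,640,3),np.uint8);o[:360]=w["frame"][:360];o[360:,:320]=cv2.resize(s["frame"][125:245,280:440],(320,240),interpolation=cv2.INTER_CUBIC);cv2.imwrite("pics/w3.png",o)
```

```text
[510.52060323 118.47383432 211.70076143] [-0.00259418  0.72404012  0.64655846]
g 85 [344.3 158.6] [663.  -14.5 130.3]
g 266 [299.6 211.4] [ 663.   160.6 -232.4]
r 84 [386.  178.5] [ 663.  -153.8  132.3]
r 90 [408.7 189.2] [ 663.  -224.2  133.8]
r 181 [376.8 204.9] [ 663.  -140.3   11.5]
r 132 [397.9 214.5] [ 663.  -211.3   17.3]
```

View pics/w3.png

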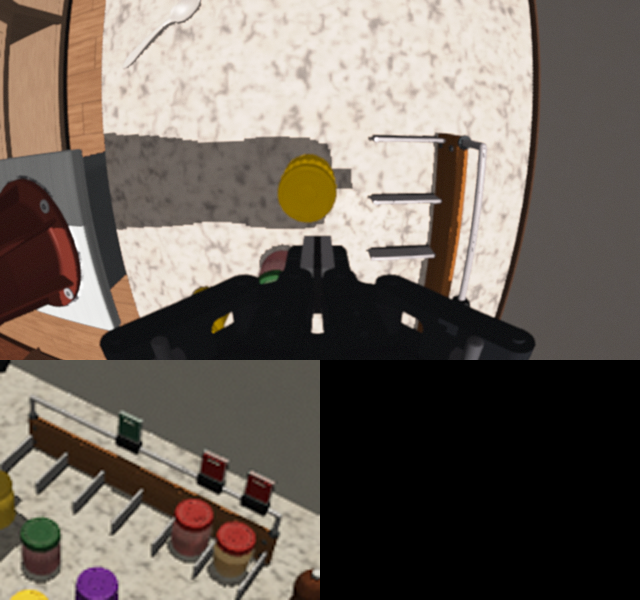

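play_rows --series '[[[0,-0.015,-0.01,-10,0,0,0],[0,-0.03,-0.02,-20,0,0,0],[0,-0.045,-0.04,-30,0,0,0.2],[0,-0.06,-0.05,-40,0,0,0.4],[0,-0.075,-0.06,-50,0,0,0.4],[0,-0.09,-0.07,-60,0,0,0.4],[0,-0.105,-0.08,-70,0,0,0.4],[0,-0.118,-0.09,-80,0,0,0.4]]]'

```text
time_s: 6.48
tcp_pos: [422.5, -0.3, 211.6]
eef_rot: [-1.084, 1.284, 1.084]
contact_force: [-0.4, 0.5, 0.1]
grip_width: 0.399
```

play_rows --series '[[[0,0,0,-10,0,0,0.4],[0,0,0,-10,0,0,0.4],[0,0,0,-10,0,0,0.4]]]'

```text
time_s: 6.85
tcp_pos: [422.5, 0.2, 211.4]
eef_rot: [-1.207, 1.211, 1.207]
contact_force: [-0.1, -0.2, -0.4]
grip_width: 0.398
```

Run:
```python
from card import *
from cell import *
import pickle
p=observe();w=get_image("wrist");pickle.dump((p,w),open("a4.pkl","wb"))
print(p["tcp_pos"],p["eef_rot"],p["q"],p["grip_width"]);print(Ro.from_rotvec(p["eef_rot"]).as_matrix().round(3))
cv2.imwrite("pics/w4.png",w["frame"])
p,w,s=pickle.load(open("a2.pkl","rb"));im=w["frame"].astype(int)
for p,w in((p,w),pickle.load(open("a4.pkl","rb")),pickle.load(open("a1.pkl","rb"))[:2]):
    im=w["frame"].astype(int)
    m=((im[...,1]>im[...,2]+15)&(im[...,1]>im[...,0]+8)).astype(np.uint8);n,_,st,c=cv2.connectedComponentsWithStats(m)
    for i in range(1,n):
        if st[i,4]>80: print(st[i],c[i],hit(*ray(w,c[i],p),75))
```

```text
[4.22466296e+02 2.13745060e-01 2.11380966e+02] [-1.20663188  1.21070096  1.20667037] [-3.11375980e-01 -4.53398233e-01 -4.37874013e-01  1.58628824e+00
  1.11879071e-04 -3.07944690e-01] 0.39822005144052963
[[ 0.    -1.     0.003]
 [ 0.     0.003  1.   ]
 [-1.    -0.     0.   ]]
[  62  228   52   63 2152] [ 87.73048327 260.03624535] [474.8   2.8]
[ 289  205   55   53 2202] [315.67484105 232.33378747] [465.3  -0.7]
[ 121  269   45   47 1476] [143.28861789 291.87262873] [471.    4.8]
```

View pics/w4.png

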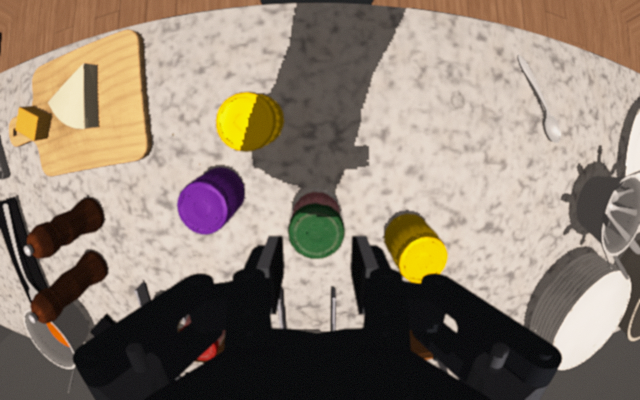

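Run:
```python
from h import *
import pickle
p,w=pickle.load(open("a4.pkl","rb"))
for n,uv,z in [("yel2",(247,122),75),("purple",(208,205),75),("yel1",(421,259),75),("d4",(283,295),28),("d3",(333,292),28),("tipL",(262,300),211),("greenlidback",(316,205),75),("greenlidfront",(316,258),75)]: print(n,hit(*ray(w,uv,p),z))
```

```text
yel2 [359.  -62.4]
purple [ 437.5 -106.4]
yel1 [497.4 109.2]
d4 [569.3 -42.3]
d3 [564.5  19.9]
tipL [451.8 -29.8]
greenlidback [ 4.376e+02 -2.000e-01]
greenlidfront [493.2  -0.5]
```

play_rows --series '[[[0.03,0.012,0,0,0,0,0.4],[0.07,0.012,0,0,0,0,0.4],[0.11,0.012,0,0,0,0,0.4],[0.145,0.012,0,0,0,0,0.4],[0.165,0.012,0,0,0,0,0.4],[0.176,0.012,0,0,0,0,0.4],[0.176,0.012,0,0,0,0,0.4]]]'

```text
time_s: 7.78
tcp_pos: [409.8, 0.2, 35.1]
eef_rot: [-1.208, 1.21, 1.209]
contact_force: [-0.1, -0.6, 0.6]
grip_width: 0.402
```

Run:
```python
from h import *
from cell import *
p=observe();s=get_image("scene");sd=get_image("side")
print(p["tcp_pos"],p["contact_force"],p["grip_width"])
o=np.hstack([cv2.resize(s["frame"][140:270,240:370],(400,400),interpolation=cv2.INTER_CUBIC),cv2.resize(sd["frame"][140:270,250:380],(400,400),interpolation=cv2.INTER_CUBIC)]);cv2.imwrite("pics/w5.png",o)
```

```text
[4.09830000e+02 1.86002502e-01 3.50927445e+01] [-0.05446902 -0.62353102  0.5796325 ] 0.40244554684672806
```

View pics/w5.png

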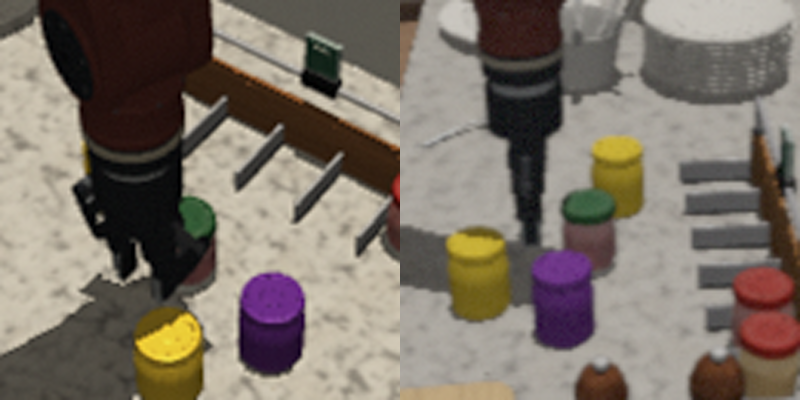

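play_rows --series '[[[0.004,-0.008,0,0,0,0,0.4],[0.004,-0.014,0,0,0,0,0.4],[0.004,-0.019,0,0,0,0,0.4],[0.004,-0.024,0,0,0,0,0.4],[0.004,-0.029,0,0,0,0,0.4],[0.004,-0.034,0,0,0,0,0.4],[0.004,-0.039,0,0,0,0,0.4],[0.004,-0.044,0,0,0,0,0.4]]]'

```text
time_s: 8.88
tcp_pos: [454.3, 0.0, 31.3]
eef_rot: [-1.209, 1.209, 1.209]
contact_force: [-2.8, 0.1, 1.2]
grip_width: 0.4
```

Run:
```python
from h import *
from cell import *
p=observe();s=get_image("scene");w=get_image("wrist")
print(p["tcp_pos"],p["contact_force"])
im=w["frame"].astype(int)
m=((im[...,1]>im[...,2]+15)&(im[...,1]>im[...,0]+8)).astype(np.uint8);n,_,st,c=cv2.connectedComponentsWithStats(m)
for i in range(1,n):
    if st[i,4]>80: print(st[i],c[i],hit(*ray(w,c[i],p),75))
o=np.hstack([cv2.resize(s["frame"][140:270,240:370],(400,400),interpolation=cv2.INTER_CUBIC),cv2.resize(w["frame"][150:400,195:445],(400,400))]);cv2.imwrite("pics/w6.png",o)
```

```text
[4.54277585e+02 3.98543910e-02 3.12727901e+01] [-2.7693764   0.13108538  1.16975896]
[ 272  300   91   29 1916] [315.91440501 315.38048017] [4.603e+02 4.000e-01]
```

View pics/w6.png

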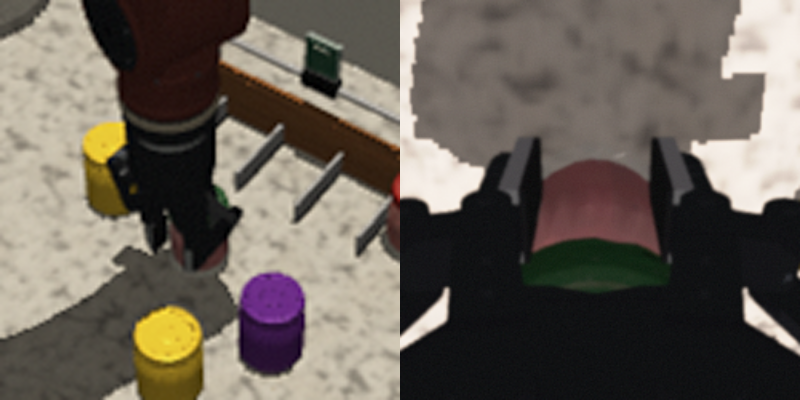

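The jar sits symmetrically in the cradle of the two fingertips, which aren't pinching it. It is sliding at about 2.8 N.

play_rows --series '[[[0,-0.006,-0.001,0,0,0,0.4],[0,-0.012,-0.002,0,0,0,0.4],[0,-0.018,-0.003,0,0,0,0.4],[0,-0.024,-0.004,0,0,0,0.4],[0,-0.03,-0.005,0,0,0,0.4],[0,-0.036,-0.006,0,0,0,0.4],[0,-0.042,-0.007,0,0,0,0.4],[0,-0.048,-0.008,0,0,0,0.4]]]'

```text
time_s: 9.98
tcp_pos: [502.4, -8.1, 31.3]
eef_rot: [-1.209, 1.209, 1.209]
contact_force: [-1.8, 0.2, 0.2]
grip_width: 0.401
```

play_rows --series '[[[0,-0.005,-0.001,0,0,0,0.4],[0,-0.01,-0.002,0,0,0,0.4],[0,-0.015,-0.003,0,0,0,0.4],[0,-0.019,-0.004,0,0,0,0.4],[0,-0.023,-0.005,0,0,0,0.4],[0,-0.027,-0.006,0,0,0,0.4],[0,-0.03,-0.006,0,0,0,0.4]]]'

```text
time_s: 10.85
tcp_pos: [532.3, -14.2, 31.3]
eef_rot: [-1.209, 1.209, 1.209]
contact_force: [-2.1, -0.1, 0.3]
grip_width: 0.397
```

Run:
```python
from card import *
from cell import *
p=observe();s=get_image("scene");sd=get_image("side")
print(p["tcp_pos"],p["contact_force"],p["grip_width"])
for c in cards(s): print(*c)
o=np.hstack([cv2.resize(s["frame"][130:230,280:380],(400,400),interpolation=cv2.INTER_CUBIC),cv2.resize(sd["frame"][160:270,290:400],(400,400),interpolation=cv2.INTER_CUBIC)]);cv2.imwrite("pics/w7.png",o)
```

```text
[532.31098245 -14.17433213  31.32617212] [-2.10845033 -0.13324214  0.28680447] 0.39725879210649484
g 85 [344.3 158.6] [663.  -14.7 130.1]
r 83 [386.  178.4] [ 663.  -153.7  132.7]
r 93 [408.7 189.2] [ 663.  -224.1  134. ]
r 179 [376.8 204.8] [ 663.  -140.2   11.7]
r 134 [397.8 214.4] [ 663.  -210.9   17.7]
```

View pics/w7.png

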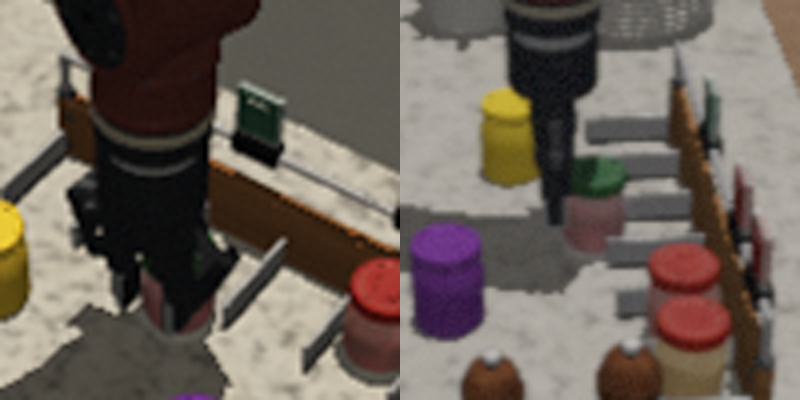

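Jar entering the third gap (between d3 and d4), no lateral force, and the card is unchanged.

play_rows --series '[[[0,-0.004,0,0,0,0,0.4],[0,-0.008,0,0,0,0,0.4],[0,-0.012,0,0,0,0,0.4],[0,-0.016,0,0,0,0,0.4],[0,-0.02,0,0,0,0,0.4],[0,-0.024,0,0,0,0,0.4],[0,-0.028,0,0,0,0,0.4],[0,-0.032,0,0,0,0,0.4]]]'

```text
time_s: 11.95
tcp_pos: [564.3, -14.0, 31.3]
eef_rot: [-1.209, 1.209, 1.209]
contact_force: [-2.5, -0.2, 1.6]
grip_width: 0.397
```

play_rows --series '[[[0,-0.003,0,0,0,0,0.4],[0,-0.006,0,0,0,0,0.4],[0,-0.009,0,0,0,0,0.4],[0,-0.012,0,0,0,0,0.4],[0,-0.014,0,0,0,0,0.4],[0,-0.016,0,0,0,0,0.4],[0,-0.018,0,0,0,0,0.4]]]'

```text
time_s: 12.82
tcp_pos: [582.1, -14.0, 31.3]
eef_rot: [-1.209, 1.209, 1.209]
contact_force: [-2.2, 0.5, 0.8]
grip_width: 0.399
```

Next, small steps until it meets the backboard.

play_rows --series '[[[0,-0.001,0,0,0,0,0.4],[0,-0.002,0,0,0,0,0.4],[0,-0.003,0,0,0,0,0.4],[0,-0.004,0,0,0,0,0.4],[0,-0.005,0,0,0,0,0.4]]]'

```text
time_s: 13.45
tcp_pos: [587.1, -14.0, 31.3]
eef_rot: [-1.209, 1.209, 1.209]
contact_force: [-2.0, -0.4, 1.5]
grip_width: 0.402
```

play_rows --series '[[[0,-0.001,0,0,0,0,0.4],[0,-0.002,0,0,0,0,0.4],[0,-0.003,0,0,0,0,0.4]]]'

```text
time_s: 13.82
tcp_pos: [590.1, -14.0, 31.3]
eef_rot: [-1.209, 1.209, 1.209]
contact_force: [-2.5, 0.0, 0.5]
grip_width: 0.397
```

play_rows --series '[[[0,-0.001,0,0,0,0,0.4],[0,-0.002,0,0,0,0,0.4],[0,-0.003,0,0,0,0,0.4]]]'

```text
time_s: 14.2
tcp_pos: [593.1, -14.0, 31.3]
eef_rot: [-1.209, 1.209, 1.209]
contact_force: [-2.7, 0.0, 0.9]
grip_width: 0.399
```

play_rows --series '[[[0,-0.001,0,0,0,0,0.4],[0,-0.002,0,0,0,0,0.4]]]'

```text
time_s: 14.45
tcp_pos: [594.0, -14.0, 31.2]
eef_rot: [-1.208, 1.211, 1.211]
contact_force: [-10.9, 0.3, 6.8]
grip_width: 0.399
```

play_rows --series '[[[0,-0.001,0,0,0,0,0.4],[0,-0.002,0,0,0,0,0.4]]]'

```text
time_s: 14.7
tcp_pos: [594.3, -13.9, 31.0]
eef_rot: [-1.207, 1.214, 1.213]
contact_force: [-19.7, -0.3, 12.5]
grip_width: 0.401
```

Run:
```python
from card import *
from cell import *
p=observe();s=get_image("scene");sd=get_image("side")
print(p["tcp_pos"],p["contact_force"])
for c in cards(s)[:3]: print(*c)
im=sd["frame"].astype(int);m=((im[...,1]>im[...,2]+12)&(im[...,1]>im[...,0]+4)).astype(np.uint8);m[:,:290]=0;m[:160]=0;m[270:]=0
n,_,st,c=cv2.connectedComponentsWithStats(m)
for i in range(1,n):
    if st[i,4]>20: print(st[i],c[i],hit(*ray(sd,c[i]),72))
```

```text
[594.27001278 -13.93400757  30.98497544] [-19.67831862  -0.30113092  12.48977297]
g 38 [347.1 159.8] [663.  -24.2 130.7]
r 86 [386.  178.4] [ 663.  -153.5  132.5]
r 91 [408.7 189.3] [ 663.  -224.3  133.7]
[358 202  14  12 125] [364.664 207.496] [633.7 -17.2]
```

Sharp contact at x≈593.7, the value expected for home (jar centre ≈628). The card's mask is partly hidden by the gripper. I'll back off straight and look.

play_rows --series '[[[0,0.008,0,0,0,0,0.4],[0,0.025,0,0,0,0,0.4],[0,0.05,0,0,0,0,0.4],[-0.01,0.07,0,0,0,0,0.4],[-0.05,0.09,0,0,0,0,0.4],[-0.1,0.11,0,0,0,0,0.4],[-0.15,0.13,0,0,0,0,0.4],[-0.15,0.13,0,0,0,0,0.4]]]'

```text
time_s: 15.8
tcp_pos: [468.9, -14.7, 186.0]
eef_rot: [-1.215, 1.205, 1.202]
contact_force: [0.9, 0.3, -0.4]
grip_width: 0.403
```

play_rows --series '[[[-0.03,0.03,0.03,0,0,0,0.4],[-0.06,0.03,0.06,0,0,0,0.4],[-0.06,0.03,0.12,0,0,0,0.4],[-0.06,0.03,0.15,0,0,0,0.4],[-0.06,0.03,0.15,0,0,0,0.4]]]'

```text
time_s: 16.42
tcp_pos: [437.0, 137.8, 240.6]
eef_rot: [-1.211, 1.207, 1.212]
contact_force: [-0.8, -0.4, -0.2]
grip_width: 0.402
```

Run:
```python
from card import *
from cell import *
p=observe();s=get_image("scene");sd=get_image("side");print(p["tcp_pos"],p["contact_force"])
for c in cards(s): print(*c)
im=sd["frame"].astype(int);m=((im[...,1]>im[...,2]+12)&(im[...,1]>im[...,0]+4)).astype(np.uint8);m[:,:290]=0;m[:160]=0;m[270:]=0
n,_,st,c=cv2.connectedComponentsWithStats(m)
for i in range(1,n):
    if st[i,4]>20: print(st[i],c[i],hit(*ray(sd,c[i]),72))
o=np.hstack([cv2.resize(s["frame"][130:250,270:430],(480,360),interpolation=cv2.INTER_CUBIC),cv2.resize(sd["frame"][165:285,300:400],(300,360),interpolation=cv2.INTER_CUBIC)]);cv2.imwrite("pics/w8.png",o)
```

```text
[436.98677036 137.77357843 240.57389345] [-0.77790517 -0.35849228 -0.18526093]
g 84 [344.3 158.6] [663.  -14.4 130. ]
g 218 [336.4 180.3] [663.    7.7  26.4]
r 84 [386.  178.5] [ 663.  -153.6  132.5]
r 93 [408.7 189.3] [ 663.  -224.2  133.7]
r 180 [376.9 204.8] [ 663.  -140.6   11.9]
r 130 [397.9 214.4] [ 663.  -211.2   17.6]
[354 202  18  11 164] [362.77439024 207.05487805] [628.2 -14.3]
```

View pics/w8.png

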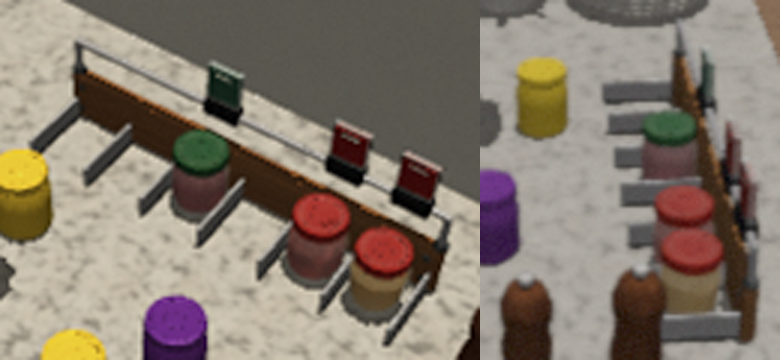

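The green jar stands in the third gap against the backboard, with its lid at (201,150). The green card is above it, and everything else is where it was.

```bash
python3 -c "
from cell import *
print(hand_in())"
```

```text
the job is handed in; nothing more can be done
None
```

I handed the job in at about 16.5 s of the 72 s allowed. The green card is over the third gap, and the green-lidded jar is in that gap against the backboard. I pushed the card first with the shut fingertips. I then slid the jar in with the partly open fingertips, which never gripped or lifted it.

**What my last checks showed**
- **Card:** it reads y = -14.4 mm. The target is about -13.8 mm, worked out from the fixed red cards, so it is off by under 1 mm. The camera could add about 1.5 mm of error.
- **Jar position:** the lid is at about (628, -14) mm, and I expected the home position at about (627, -14) mm.
- **Force on the jar:** it slid at 2–3 N and stopped sharply at the backboard. I pressed it there with up to about 20 N, plus 12.5 N upwards, before backing off.
- **Red jars and mills:** the red jars read the same as before. I checked the mills only by eye in the last picture, and they looked unmoved.

**Where readings disagreed**
- **Card start:** the card began near the second gap (travel about 65 mm), not over the first, so I only had to push it about 75 mm.
- **Camera positions:** the wrist and scene cameras differed by 5–10 mm on some points. I took the rack position mainly from the red cards, and the wrist readings agreed once corrected for a scale error of about 4%.
- **Last push:** the card read 10 mm off while the gripper was partly blocking the view, and was back to normal once the gripper moved away.

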